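# Bolt two model railway modules together

## Robot

A 7-joint arm with a two-finger parallel gripper is mounted at the origin on a cart in front of the work surface, level with it; the furniture and walls round the work are solid. World frame = base frame: x ahead of the robot, y to its left, z up, the work surface at z = 0. Lengths are in m, angles in rad, forces in N, time in s.
With the tool pointing down it reaches from about 0.425 to 0.875 m from the base axis. Payload 4.7 kg.
Tool frame: the origin (TCP) lies at the very end of the fingers, on their centre line; the grasp point (between the pads) lies 19 mm behind it (grip_point_offset is the distance from the TCP to the grasp point, in m); x points along the fingers, z is the direction in which the jaws open and shut, and the axes are right-handed (so a half turn about x gives the same grasp; the last joint's range is limited). The gripper opens to 87 mm and grips with 3 to 60 N. Pads are 19 mm wide; open, the fingers measure 117 mm over their backs; the gripper's body (75 mm by 190 mm) begins 51 mm behind the grasp point.
Start: joints at [1.274, 0.321, -0.07, 1.45, 0.023, 1.371, -0.057], TCP at [0.199, -0.619, 0.223] pointing down, gripper open.
Joint ranges: [-2.86, 2.86], [-0.3, 2.09], [-1.38, 1.24], [0.06, 2.45], [-1.56, 4.7], [0.09, 2.05], [-2.69, 2.69]. Speed limits (rad/s): [2.57, 2.57, 3.14, 3.14, 3.14, 3.14, 3.14].

## Interface

Orientations are given as a rotation vector (axis times angle).
In Python, from bench import get_state, get_image, calibration, close_job, grip_point_offset gives the robot as it stands.
- The arm moves only by the tool play_rows, never from a script. Its argument "targets" is a list of rows, each an object with "claw": the closure, from 0 (fully open) to 1 (shut); "linear": the shift along the tool's x, y, z as a fraction of full scale, a list of three; "rotation": the turn, a rotation vector about the tool's x, y, z as a fraction of full scale, a list of three. In form: [{"claw": claw, "linear": [x, y, z], "rotation": [wx, wy, wz]}, ...]. A call has 1 to 10 rows; each row shifts and turns the pose as measured when the row begins, along the tool's axes as they then stand; what a row does not reach is not made up. Full scale, the value 1, is 2.5 cm for a shift and 90 degrees for a turn. A row lasts 1/12 s, in which the tool goes at most 41.7 mm and 7.16 degrees, less where a joint would pass 70% of its speed; a pose out of reach is approached as far as the arm can. A call with a number of a shift or a turn outside -1 to 1 is refused whole. A call with a gripper value outside its range is refused whole. The fingers move at their own pace and stop on an object; "newtons" is the grip in N (left out, the last holds). Time passes only in rows, so rows that do not move let the fingers close. It gives the time, the measured TCP pose, the force and the opening at its end, in the units of the state.
- get_state(): the state, without advancing time (a new reading comes with each control period).
- get_image(name): name is "side" or "top"; returns the picture (384x512x3 uint8, blue, green, red); there is no depth.
- calibration(name): a dict with "fx", "fy", "cx", "cy" (pixels), "rvec" (rotation vector, rad) and "tvec" (3), from world to camera coordinates, as OpenCV has them. Camera axes: x right, y down, z forward; pixel columns grow to the right and rows downward; lengths in m; the calibration is good to about 2 mm. A picture is of the moment at which its call begins. calibration takes no time and is no camera call.
- close_job(): hands the job in, once; it reports no verdict.
The state is a dict: "time": time; "joint_positions": joint angles; "qd": joint speeds; "joint_torque": joint torques, N m; "position": TCP position; "tool_rot": TCP orientation; "ft_force": force on the tool from outside, world axes, zero at the start; "torque": the same for the moment, N m; "grip_width": opening from 0.0 (shut) to 1.0 (fully open).
Only numpy, scipy, OpenCV 4.12 (cv2) and the standard library are available. Lean on these libraries where they do the work, as an engineer would, in place of code of your own. Each camera call takes 0.05 s, during which the arm holds its last target. There are 200 camera calls.

## Task

Bolt the two butted track modules together with the steel barrel bolt at their front edge: with its handle upright, slide the bolt across the joint into the keeper and on against the spring in it, then turn the handle down towards the front into the keeper's notch and let go, so that it stays locked there. Feel for the spring and the notch and do not force the bolt (push it with less than 13 N, turn it with no more than about 4 N), and leave the wagon standing on the track.

Things in the scene. Friction and masses are not known exactly. Their poses are not given: they have to be found in the camera images.
- modules: Two plywood track modules, 130 mm deep (x), 12 mm thick, butted and fixed on the bench: the long one (175 mm) on the -y side, the short one (101 mm) on the +y side. Origin on the bench top, on the joint between them, mid-depth; x to the back (away from the robot), y along track and bolt, z up. The bolt's axis is parallel to y at x = -35, z = 38 mm.
- guide (a point): Point on the bolt's axis on the long module, at modules y = -47 mm. Two upright steel guide walls (modules y = -93 to -2 mm, tops at z = 58 mm, outer faces 9 mm before and behind the axis) keep the handle upright. Behind them two saddles hold the rod (y = -105 and -155 mm, tops at z = 44 mm).
- keeper_middle (a point): Point on the bolt's axis at modules y = 18 mm, fixed. The steel keeper on the short module was set by hand: its notch centre lies up to 15 mm either way along y from here, which no reading gives. Along +y: lip (10 to 13 mm in front of the axis, top z = 58 mm, overlaps the guide), notch 12 mm wide open at the top, wall, socket block 26 mm wide, top z = 51 mm.
- spring_middle (a point): Mean place (modules y = 45 mm, on the axis) of the sprung plunger in the keeper's socket, which moves with the keeper: 5 N preload, then 0.4 N per mm, hard stop at 14 mm. The handle fits the notch when the bolt has pressed it in 6 to 10 mm (middle 8). Released there, the spring holds it in the notch. Over 25 N in all between bolt and guide, lip, notch or plunger bends them: failure.
- bolt_slide (a joint): Travel of the bolt along the modules' +y, in m: 0 is fully back (knob at modules y = -47 mm); starts at 0 to 0.015. Locked it reads 0.048 to 0.082, by where the keeper was set. The nose is 35 mm ahead of the handle. Friction about 1.5 N; it stays where left unless the spring pushes it.
- bolt_handle (a joint): Angle of the bolt's handle about the bolt's axis, in rad: 0 straight up; grows as it turns down to the front (modules' -x); 1.4 is its stop, nearly level. Away from the notch, guide or lip stop it within 0.5 rad, with about 2.5 times the force that acts at the knob. Light friction (about 0.6 N at the knob); it does not fall by itself.
- knob (a point): Centre of the steel ball knob (18 mm diameter) on the handle, a square shank 8 mm wide; 50 mm from the bolt's axis, 88 mm above the bench when upright, 46 mm when fully down. Pinched by fingers that close along the modules' y, it can be slid along y, and turns between them as it is led round the axis.
- wagon: Blue model goods wagon, 32 x 139 x 41 mm, standing loose on the track of the long module, along y, behind the bolt; origin at the centre of its underside, 21 mm above the bench. Leave it standing.
There are look-alikes about, which are no part of the job. What is meant by the wagon is not orange, turquoise or yellow, and is the larger of those in its own colour.

How it is judged:
On the way, in this order (a step that is already met when the one before it is completed fails the run):
1. the bolt is slid across the joint with its handle still up (value of joint bolt_slide above 0.044 m and value of joint bolt_handle below 0.5 rad), for 0.1 s.
2. the handle is turned down into the notch (value of joint bolt_slide above 0.044 m and value of joint bolt_handle above 1.1 rad), for 0.2 s.
At the end, for the whole second after the job is handed in: The bolt is across (slide over 0.044 m) with its handle down in the keeper's notch (over 1.1 rad), released; the wagon stands upright on the track within 20 mm of where it was (all of step 2 and distance of wagon from where it was at the start of the episode below 0.02 m and angle between wagon's own z axis and vertical below 0.2 rad); the robot touches nothing.
It fails at once if the bolt is forced: more than 25 N between it and its guide, keeper or plunger (contact force between bolt_slide and modules above 25 N).
It fails at once if the wagon is knocked along or off the track (distance of wagon from where it was at the start of the episode above 0.02 m).
It also fails if it takes over 54 s, if anything falls off the work surface, if the arm or the gripper's body presses on something with over 40 N, if the wrist force passes 120 N, or if a joint passes its speed limit or range.

## Working session

There is one attempt and no reset: what is moved stays moved. The work goes in short steps, Python scripts to look and compute and a tool call to move; the robot and the scene stay as the last step left them, time stands still between calls to the robot, and variables do not carry over. Pictures are saved under pics/ and viewed, about 8 in all and at most 12, crops included, and the job is handed in when it is done.

Besides the shell and the picture viewer there is one more tool, called after "Call:" by a JSON object that holds its "method" and its "body". play_rows: Moves the arm, as the interface text tells. Shift numbers are shares of 2.5 cm and turn numbers shares of 90 degrees, none past 1 either way. Its arguments: {"type":"object","properties":{"targets":{"type":"array"},"newtons":{"type":"number"}},"required":["targets"]}

```bash
mkdir -p pics; python3 - <<'E'
from bench import *
import cv2
for n in("top","side"):
    cv2.imwrite(f"pics/{n}0.png",get_image(n)); print(n,calibration(n))
print(get_state(),grip_point_offset)
E
```

```text
top {'fx': 378.3789419915086, 'fy': 378.3789419915086, 'cx': 258.63308479138976, 'cy': 188.72448581867198, 'rvec': array([ 2.17869576, -2.17407475,  0.11883253]), 'tvec': array([-0.02339022,  0.58270243,  0.87450162])}
side {'fx': 349.26361427679683, 'fy': 349.26361427679683, 'cx': 259.4374950056705, 'cy': 185.79112486298118, 'rvec': array([ 2.21994246, -0.30194275,  0.13847687]), 'tvec': array([-0.54596847,  0.13971169,  0.81122671])}
{'time': 0.1, 'joint_positions': array([ 1.27409502,  0.32176128, -0.07012245,  1.45150858,  0.02259492,
        1.37080268, -0.05693198]), 'qd': array([-5.37158925e-04, -1.85007014e-03,  8.67794045e-04, -3.82900970e-03,
       -2.67931171e-05, -3.14586083e-04,  6.82899511e-04]), 'joint_torque': array([-8.78549781e-04, -4.92569268e+01, -4.06051520e-01, -3.13397348e+01,
       -6.41083787e-02,  3.94472305e-02,  9.78119397e-05]), 'position': array([ 0.19861653, -0.61841009,  0.22158542]), 'tool_rot': array([ 0.97822192,  1.34181033, -0.97666875]), 'ft_force': array([-0.19163732, -0.54204029,  0.79369736]), 'torque': array([0.00917254, 0.01816372, 0.05458942]), 'grip_width': 0.998491696857991} 0.0187
```

View pics/top0.png

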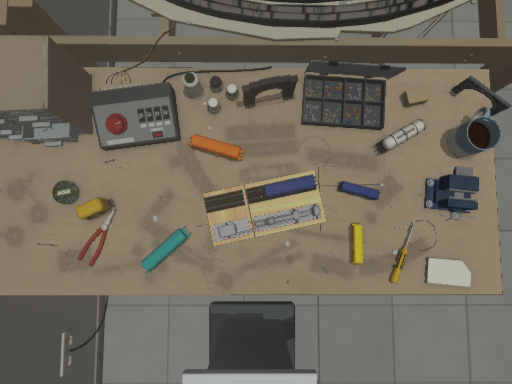

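View pics/side0.png

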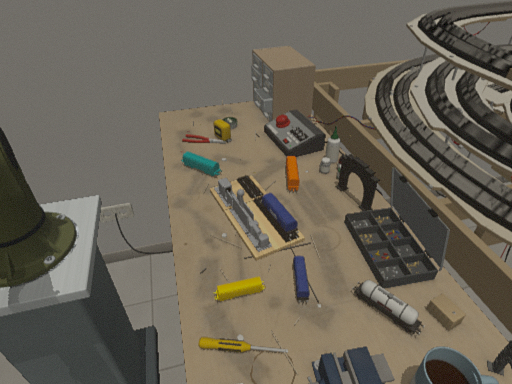

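The top view shows the modules at about (205–325, 172–245), with the bolt along their front edge, the long module on the right (-y), and the blue wagon at (290,187). I'll enlarge both views.

```bash
python3 - <<'E'
import cv2,numpy as np
a=cv2.imread("pics/top0.png")[160:255,195:335]; b=cv2.imread("pics/side0.png")[165:265,195:315]
a=cv2.resize(a,(700,475),interpolation=cv2.INTER_CUBIC)
cv2.imwrite("pics/c0.png",a)
cv2.imwrite("pics/c1.png",cv2.resize(b,(720,600),interpolation=cv2.INTER_CUBIC))
E
```

```text
(no output)
```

View pics/c0.png

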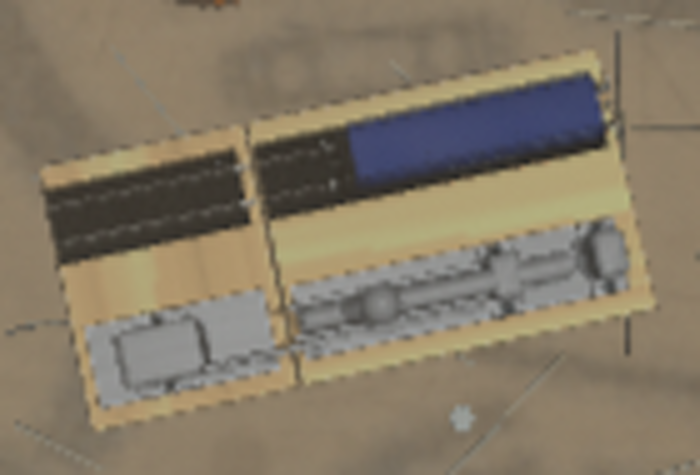

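View pics/c1.png

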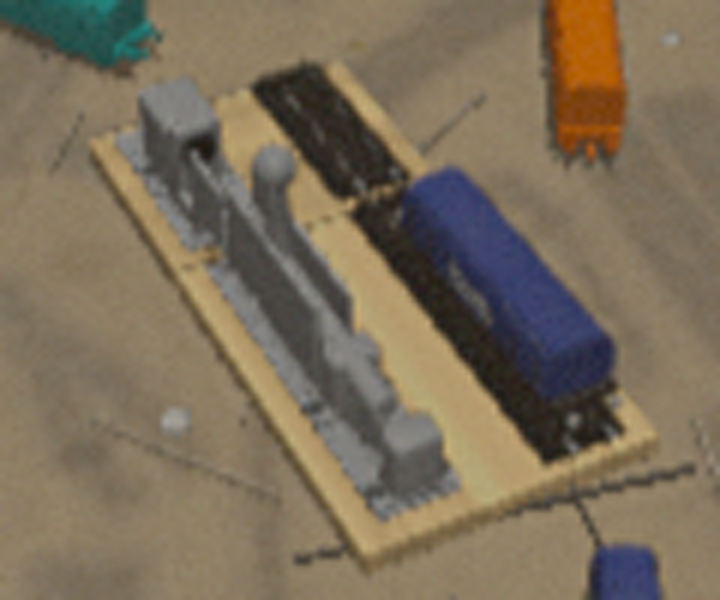

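The crops show the module corners, the knob (top crop (380,303), side crop (273,165)) and the socket block top at the left. Next I fit the pose.

```bash
cat > h.py <<'E'
from bench import *
import cv2,numpy as np
from scipy.optimize import least_squares
from scipy.spatial.transform import Rotation as R
def proj(n,P):
    c=calibration(n);K=np.array([[c['fx'],0,c['cx']],[0,c['fy'],c['cy']],[0,0,1]])
    return cv2.projectPoints(np.array(P,float).reshape(-1,1,3),c['rvec'],c['tvec'],K,None)[0][:,0]
def M(p,pts):
    c,s=np.cos(p[2]),np.sin(p[2]);return np.array(pts)@np.array([[c,s,0],[-s,c,0],[0,0,1]])+[p[0],p[1],0]
E
python3 - <<'E'
from h import *
t=np.array([[95,428],[40,170],[597,50],[655,308],[380,303]]);t=(t+.5)/5-.5+[195,160]
s=np.array([[93,143],[335,65],[655,437],[368,555],[273,165]]);s=(s+.5)/6-.5+[195,165]
c=np.array([[-65,101,12],[65,101,12],[65,-175,12],[-65,-175,12]])/1e3
def f(p):
    P=np.vstack([M(p,c),M(p,[[-.035,p[3],.088]])])
    return np.r_[(proj("top",P)-t).ravel(),(proj("side",P)-s).ravel()]
r=least_squares(f,[.55,-.0,.2,-.04]);print(r.x,r.fun.reshape(-1,2).round(1))
p=r.x
# free triangulation of knob
g=least_squares(lambda q:np.r_[(proj("top",q)-t[4:]).ravel(),(proj("side",q)-s[4:]).ravel()],M(p,[[-.035,p[3],.088]])[0])
print("knob",M(p,[[-.035,p[3],.088]]),g.x,g.fun)
# block top corners/pixels -> module coords at z=.051
for n,uv,z in(("L top block edge",(118,355),.051),("R",(205,345),.051)):
    px=(np.array(uv)+.5)/5-.5+[195,160]
    q=least_squares(lambda q:(proj("top",M(p,[[q[0],q[1],z]]))-px).ravel(),[0,0]).x;print(n,q)
S=get_state();print(R.from_rotvec(S['tool_rot']).as_matrix().round(3))
E
```

```text
[ 0.53143727 -0.00057448  0.21598723 -0.04136571] [[ 0.4  0.8]
 [ 0.6 -0.5]
 [-0.1 -0.3]
 [ 0.5  0.2]
 [ 0.2  0.4]
 [-0.9 -0.7]
 [ 1.1 -0.9]
 [ 1.  -1. ]
 [-0.8 -0.3]
 [ 0.  -0.2]]
knob [[ 0.50611565 -0.04847999  0.088     ]] [ 0.5066167  -0.04804876  0.08703764] [-0.03403372  0.19073788  0.20613354 -0.01641769]
L top block edge [-0.03146669  0.08012386]
R [-0.03550398  0.04009756]
[[-0.001  0.952  0.306]
 [ 0.002  0.306 -0.952]
 [-1.    -0.    -0.002]]
```

Call:
{"method": "play_rows", "body": {"targets": [{"claw":0.4,"linear":[0,0.4,-0.5],"rotation":[0.061,0,0]},{"claw":0.4,"linear":[0,0.86,-1],"rotation":[0,0,0]},{"claw":0.4,"linear":[0,0.86,-1],"rotation":[0,0,0]},{"claw":0.4,"linear":[0,0.86,-1],"rotation":[0,0,0]},{"claw":0.4,"linear":[0,0.86,-1],"rotation":[0,0,0]},{"claw":0.4,"linear":[0,0.86,-1],"rotation":[0,0,0]},{"claw":0.4,"linear":[0,0.86,-1],"rotation":[0,0,0]},{"claw":0.4,"linear":[0,0.86,-1],"rotation":[0,0,0]},{"claw":0.4,"linear":[0,0.86,-1],"rotation":[0,0,0]},{"claw":0.4,"linear":[0,0.86,-1],"rotation":[0,0,0]}], "newtons": 15}}

```text
time: 0.93
position: [0.344, -0.3368, 0.2142]
tool_rot: [1.067, 1.307, -1.069]
ft_force: [1.0, -1.0, -0.3]
grip_width: 0.602
```

```bash
cat >> h.py <<'E'
def go(target,a=0.215987):
    "needed shift to TCP target in tool axes, full-scale units, after yaw correction; and current residual"
    S=get_state();T=R.from_rotvec(S['tool_rot']).as_matrix()
    D=np.array([[0,np.cos(a),np.sin(a)],[0,np.sin(a),-np.cos(a)],[-1,0,0]])
    print("t",S['time'],"pos",S['position'].round(4),"grip",S['grip_width'],"F mod",(np.array([[np.cos(a),np.sin(a),0],[-np.sin(a),np.cos(a),0],[0,0,1]])@S['ft_force']).round(2))
    print("shift(fs)",(T.T@(np.array(target)-S['position'])/.025).round(3),"rot(fs)",(R.from_matrix(T.T@D).as_rotvec()/(np.pi/2)).round(4))
E
python3 -c "
from h import *
go([.506,-.048,.13])"
```

```text
t 0.9333 pos [ 0.344  -0.3368  0.2142] grip 0.6022996624698573 F mod [ 0.73 -1.17 -0.27]
shift(fs) [  3.38    8.603 -10.068] rot(fs) [-0.0148 -0.0054  0.0054]
```

Call:
{"method": "play_rows", "body": {"targets": [{"claw":0.4,"linear":[0.2,0.86,-1],"rotation":[-0.015,-0.005,0.005]},{"claw":0.4,"linear":[0.2,0.86,-1],"rotation":[0,0,0]},{"claw":0.4,"linear":[0.2,0.86,-1],"rotation":[0,0,0]},{"claw":0.4,"linear":[0.2,0.86,-1],"rotation":[0,0,0]},{"claw":0.4,"linear":[0.2,0.86,-1],"rotation":[0,0,0]},{"claw":0.4,"linear":[0.2,0.86,-1],"rotation":[0,0,0]},{"claw":0.4,"linear":[0.2,0.86,-1],"rotation":[0,0,0]},{"claw":0.4,"linear":[0.2,0.86,-1],"rotation":[0,0,0]},{"claw":0.4,"linear":[0.2,0.86,-1],"rotation":[0,0,0]},{"claw":0.4,"linear":[0,0,0],"rotation":[0,0,0]}]}}

```text
time: 1.77
position: [0.4896, -0.0538, 0.1657]
tool_rot: [1.042, 1.308, -1.041]
ft_force: [-0.2, 1.4, 1.0]
grip_width: 0.6
```

```bash
python3 -c "
from h import *
go([.506,-.048,.13])"
```

```text
t 1.7667 pos [ 0.4896 -0.0538  0.1657] grip 0.6003582208870798 F mod [0.08 1.38 1.  ]
shift(fs) [ 1.429  0.692 -0.077] rot(fs) [ 0.0062 -0.0006 -0.0001]
```

Call:
{"method": "play_rows", "body": {"targets": [{"claw":0.4,"linear":[0.5,0.7,-0.08],"rotation":[0.006,0,0]},{"claw":0.4,"linear":[0.8,0,0],"rotation":[0,0,0]},{"claw":0.4,"linear":[0.8,0,0],"rotation":[0,0,0]},{"claw":0.4,"linear":[0.3,0,0],"rotation":[0,0,0]},{"claw":0.4,"linear":[0,0,0],"rotation":[0,0,0]}]}}

```text
time: 2.18
position: [0.5072, -0.0438, 0.1032]
tool_rot: [1.044, 1.308, -1.042]
ft_force: [-0.2, -1.2, -0.8]
grip_width: 0.599
```

```bash
python3 -c "
from h import *
go([.506,-.048,.069])
a=get_image('top')[170:250,205:325];b=get_image('side')[145:245,195:315]
a=cv2.resize(a,None,fx=4,fy=4,interpolation=2);b=cv2.resize(b,None,fx=4,fy=4,interpolation=2)
cv2.imwrite('pics/d.png',np.hstack([cv2.copyMakeBorder(a,0,b.shape[0]-a.shape[0],0,0,0),b])[:,:960][:, 160:])
"
```

```text
t 2.1833 pos [ 0.5072 -0.0438  0.1032] grip 0.5988701062357885 F mod [-0.4  -1.11 -0.84]
shift(fs) [ 1.366 -0.083  0.154] rot(fs) [ 0.0053 -0.0011 -0.    ]
```

View pics/d.png

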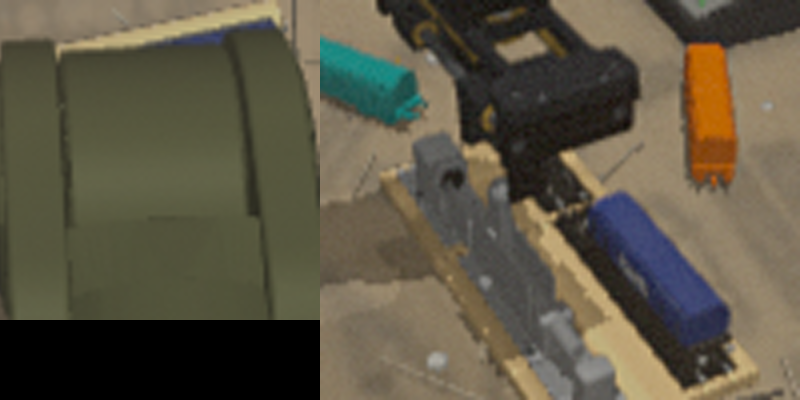

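```bash
python3 -c "
from h import *
S=get_state();T=R.from_rotvec(S['tool_rot']).as_matrix()
for dz in(-.026,0,.026): 
  for n in('side','top'):
    u=proj(n,S['position']+T@[0,0,dz])[0]; print(n,dz,u, (u-[195,145])*4+[320,0] if n=='side' else '')
print((proj('side',[.506,-.048,.088])-[195,145])*4+[320,0], T.round(3))
im=get_image('side')[120:240,200:320]
cv2.imwrite('pics/e.png',cv2.resize(im,(600,600),interpolation=2))
"
```

```text
side -0.026 [235.53940663 179.16790353] [482.15762653 136.67161411]
top -0.026 [257.43627575 222.21320839] 
side 0 [240.25256467 185.0600284 ] [501.01025868 160.2401136 ]
top 0 [269.13407708 219.56534067] 
side 0.026 [245.17896534 191.21873721] [520.71586138 184.87494884]
top 0.026 [280.80746643 216.92299874] 
[[500.05389211 187.13150987]] [[ 0.002  0.975  0.222]
 [ 0.001  0.222 -0.975]
 [-1.     0.002 -0.001]]
```

View pics/e.png

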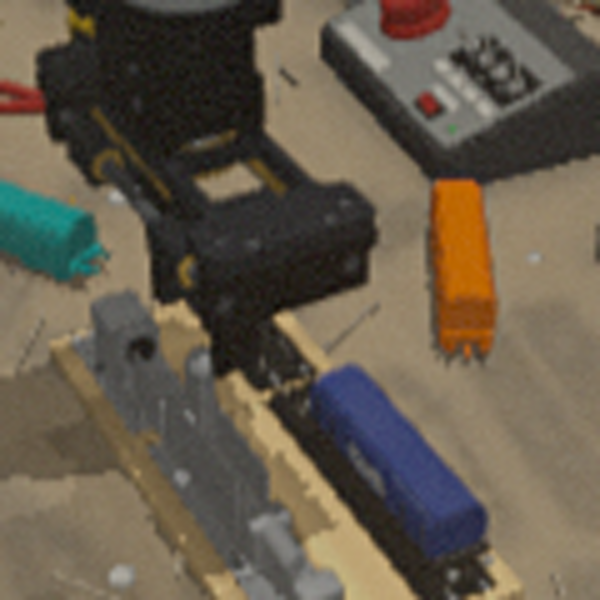

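The projected finger tip matches the picture: the near finger is at (230,340), beside the knob at (200,365). I descend and close.

Call:
{"method": "play_rows", "body": {"targets": [{"claw":0.4,"linear":[0.4,-0.08,0.15],"rotation":[0.005,0,0]},{"claw":0.4,"linear":[0.4,0,0],"rotation":[0,0,0]},{"claw":0.4,"linear":[0.4,0,0],"rotation":[0,0,0]},{"claw":0.4,"linear":[0.1,0,0],"rotation":[0,0,0]},{"claw":0.4,"linear":[0,0,0],"rotation":[0,0,0]}], "newtons": 12}}

```text
time: 2.75
position: [0.5098, -0.0508, 0.0732]
tool_rot: [1.054, 1.293, -1.047]
ft_force: [0.2, 0.3, -0.4]
grip_width: 0.601
```

```bash
python3 -c "
from h import *
go([.506,-.048,.069])"
```

```text
t 2.75 pos [ 0.5098 -0.0508  0.0732] grip 0.6012809485517474 F mod [ 0.28  0.28 -0.39]
shift(fs) [ 0.166 -0.127 -0.144] rot(fs) [-0.0026  0.0027 -0.0057]
```

Call:
{"method": "play_rows", "body": {"targets": [{"claw":0.4,"linear":[0.16,-0.13,-0.14],"rotation":[-0.003,0.003,-0.006]},{"claw":0.6,"linear":[0,0,0],"rotation":[0,0,0]},{"claw":0.7,"linear":[0,0,0],"rotation":[0,0,0]}]}}

```text
time: 3.0
position: [0.5053, -0.0477, 0.0684]
tool_rot: [1.048, 1.307, -1.049]
ft_force: [0.2, 0.1, 0.3]
grip_width: 0.517
```

```bash
python3 -c "
from h import *
go([.506,-.048,.069])"
```

```text
t 3.0 pos [ 0.5053 -0.0477  0.0684] grip 0.5170036749781659 F mod [0.18 0.03 0.26]
shift(fs) [-0.025  0.025  0.017] rot(fs) [ 0.0008 -0.001   0.0014]
```

Call:
{"method": "play_rows", "body": {"targets": [{"claw":0.75,"linear":[0,0.03,0],"rotation":[0,0,0]},{"claw":0.8,"linear":[0,0,0],"rotation":[0,0,0]},{"claw":0.85,"linear":[0,0,0],"rotation":[0,0,0]},{"claw":0.9,"linear":[0,0,0],"rotation":[0,0,0]},{"claw":1,"linear":[0,0,0],"rotation":[0,0,0]},{"claw":1,"linear":[0,0,0],"rotation":[0,0,0]},{"claw":1,"linear":[0,0,0],"rotation":[0,0,0]}]}}

```text
time: 3.58
position: [0.5068, -0.0472, 0.0692]
tool_rot: [1.048, 1.306, -1.047]
ft_force: [-0.4, 0.3, -0.1]
grip_width: 0.192
```

```bash
python3 -c "
from h import *
go([.506,-.048,.069])"
```

```text
t 3.5833 pos [ 0.5068 -0.0472  0.0692] grip 0.19168560002078142 F mod [-0.27  0.42 -0.13]
shift(fs) [ 0.006 -0.038  0.023] rot(fs) [ 0.0011 -0.0006  0.0004]
```

Call:
{"method": "play_rows", "body": {"targets": [{"claw":1,"linear":[0,0,-0.08],"rotation":[0,0,0]},{"claw":1,"linear":[0,0,-0.12],"rotation":[0,0,0]},{"claw":1,"linear":[0,0,-0.12],"rotation":[0,0,0]},{"claw":1,"linear":[0,0,-0.12],"rotation":[0,0,0]},{"claw":1,"linear":[0,0,-0.12],"rotation":[0,0,0]},{"claw":1,"linear":[0,0,-0.12],"rotation":[0,0,0]}]}}

```text
time: 4.08
position: [0.5035, -0.0321, 0.0692]
tool_rot: [1.048, 1.301, -1.05]
ft_force: [0.4, -2.9, -1.2]
grip_width: 0.19
```

```bash
cat >> h.py <<'E'
def st(p=(0.53143727,-0.00057448,0.21598723)):
    S=get_state();a=p[2];A=np.array([[np.cos(a),np.sin(a),0],[-np.sin(a),np.cos(a),0],[0,0,1]])
    T=R.from_rotvec(S['tool_rot']).as_matrix()
    g=S['position']-T[:,0]*grip_point_offset
    D=np.array([[0,np.cos(a),np.sin(a)],[0,np.sin(a),-np.cos(a)],[-1,0,0]])
    print("t",round(S['time'],2),"grasp pt mod mm",(A@(g-[p[0],p[1],0])*1e3).round(1),"F",(A@S['ft_force']).round(2),"grip",round(S['grip_width'],3),"rot",(R.from_matrix(T.T@D).as_rotvec()/(np.pi/2)).round(4))
E
python3 -c "
from h import *
st()"
```

```text
t 4.08 grasp pt mod mm [-34.  -24.8  87.9] F [-0.18 -2.88 -1.22] grip 0.19 rot [-0.0003  0.0015 -0.0002]
```

Call:
{"method": "play_rows", "body": {"targets": [{"claw":1,"linear":[0,0,-0.12],"rotation":[0,0,0]},{"claw":1,"linear":[0,0,-0.12],"rotation":[0,0,0]},{"claw":1,"linear":[0,0,-0.12],"rotation":[0,0,0]},{"claw":1,"linear":[0,0,-0.1],"rotation":[0,0,0]},{"claw":1,"linear":[0,0,-0.08],"rotation":[0,0,0]}]}}

```text
time: 4.5
position: [0.5002, -0.017, 0.0692]
tool_rot: [1.047, 1.302, -1.049]
ft_force: [1.0, -1.3, -0.6]
grip_width: 0.189
```

```bash
python3 -c "
from h import *
st()"
```

```text
t 4.5 grasp pt mod mm [-34.   -9.3  87.9] F [ 0.7  -1.5  -0.57] grip 0.189 rot [ 0.0003  0.0016 -0.0003]
```

Call:
{"method": "play_rows", "body": {"targets": [{"claw":1,"linear":[0,0,-0.06],"rotation":[0,0,0]},{"claw":1,"linear":[0,0,-0.06],"rotation":[0,0,0]},{"claw":1,"linear":[0,0,-0.06],"rotation":[0,0,0]}]}}

```text
time: 4.75
position: [0.4991, -0.0118, 0.0692]
tool_rot: [1.047, 1.302, -1.049]
ft_force: [1.3, -1.3, -1.1]
grip_width: 0.192
```

Call:
{"method": "play_rows", "body": {"targets": [{"claw":1,"linear":[0,0,-0.06],"rotation":[0,0,0]},{"claw":1,"linear":[0,0,-0.06],"rotation":[0,0,0]},{"claw":1,"linear":[0,0,-0.06],"rotation":[0,0,0]}]}}

```text
time: 5.0
position: [0.4981, -0.0071, 0.0692]
tool_rot: [1.047, 1.302, -1.049]
ft_force: [1.3, -1.7, -0.6]
grip_width: 0.193
```

```bash
python3 -c "
from h import *
st()"
```

```text
t 5.0 grasp pt mod mm [-34.    0.8  87.9] F [ 0.93 -1.94 -0.56] grip 0.193 rot [ 0.0004  0.0016 -0.0003]
```

Call:
{"method": "play_rows", "body": {"targets": [{"claw":1,"linear":[0,0,-0.06],"rotation":[0,0,0]},{"claw":1,"linear":[0,0,-0.06],"rotation":[0,0,0]}]}}

```text
time: 5.17
position: [0.4974, -0.0039, 0.0692]
tool_rot: [1.047, 1.302, -1.049]
ft_force: [0.3, -1.4, -0.9]
grip_width: 0.19
```

Call:
{"method": "play_rows", "body": {"targets": [{"claw":1,"linear":[0,0,-0.06],"rotation":[0,0,0]},{"claw":1,"linear":[0,0,-0.06],"rotation":[0,0,0]}]}}

```text
time: 5.33
position: [0.4967, -0.0007, 0.0692]
tool_rot: [1.047, 1.302, -1.049]
ft_force: [1.5, -1.2, -1.7]
grip_width: 0.193
```

Call:
{"method": "play_rows", "body": {"targets": [{"claw":1,"linear":[0,0,-0.06],"rotation":[0,0,0]},{"claw":1,"linear":[0,0,-0.06],"rotation":[0,0,0]}]}}

```text
time: 5.5
position: [0.496, 0.0025, 0.0692]
tool_rot: [1.047, 1.301, -1.049]
ft_force: [0.2, -2.0, -1.4]
grip_width: 0.191
```

```bash
python3 -c "
from h import *
st()"
```

```text
t 5.5 grasp pt mod mm [-34.   10.7  87.9] F [-0.24 -1.96 -1.37] grip 0.191 rot [ 0.0002  0.0016 -0.0003]
```

Call:
{"method": "play_rows", "body": {"targets": [{"claw":1,"linear":[0,0,-0.06],"rotation":[0,0,0]},{"claw":1,"linear":[0,0,-0.06],"rotation":[0,0,0]}]}}

```text
time: 5.67
position: [0.4953, 0.0057, 0.0692]
tool_rot: [1.047, 1.301, -1.049]
ft_force: [1.4, -2.0, -1.3]
grip_width: 0.194
```

Call:
{"method": "play_rows", "body": {"targets": [{"claw":1,"linear":[0,0,-0.06],"rotation":[0,0,0]},{"claw":1,"linear":[0,0,-0.06],"rotation":[0,0,0]}]}}

```text
time: 5.83
position: [0.4946, 0.009, 0.0692]
tool_rot: [1.047, 1.301, -1.049]
ft_force: [-0.0, -1.6, -1.2]
grip_width: 0.192
```

```bash
python3 -c "
from h import *
st()"
```

```text
t 5.83 grasp pt mod mm [-34.   17.3  87.9] F [-0.39 -1.58 -1.2 ] grip 0.192 rot [ 0.0002  0.0016 -0.0003]
```

Call:
{"method": "play_rows", "body": {"targets": [{"claw":1,"linear":[0,0,-0.06],"rotation":[0,0,0]},{"claw":1,"linear":[0,0,-0.06],"rotation":[0,0,0]}]}}

```text
time: 6.0
position: [0.494, 0.0117, 0.0692]
tool_rot: [1.046, 1.301, -1.049]
ft_force: [1.8, -6.1, -1.1]
grip_width: 0.192
```

Call:
{"method": "play_rows", "body": {"targets": [{"claw":1,"linear":[0,0,-0.06],"rotation":[0,0,0]}]}}

```text
time: 6.08
position: [0.4938, 0.0118, 0.0692]
tool_rot: [1.045, 1.299, -1.051]
ft_force: [1.9, -6.1, -1.5]
grip_width: 0.192
```

Call:
{"method": "play_rows", "body": {"targets": [{"claw":1,"linear":[0,0,-0.06],"rotation":[0,0,0]}]}}

```text
time: 6.17
position: [0.4938, 0.0117, 0.0692]
tool_rot: [1.044, 1.297, -1.052]
ft_force: [1.6, -3.4, -1.6]
grip_width: 0.19
```

```bash
python3 -c "
from h import *
st()"
```

```text
t 6.17 grasp pt mod mm [-34.2  20.2  87.9] F [ 0.82 -3.66 -1.65] grip 0.19 rot [-0.0005  0.005  -0.0004]
```

The plunger is felt at knob y ≈ 20.2 mm. Now I press it in 8 mm.

Call:
{"method": "play_rows", "body": {"targets": [{"claw":1,"linear":[0,0,-0.1],"rotation":[0,0.005,0]}], "newtons": 20}}

```text
time: 6.25
position: [0.4935, 0.0124, 0.0692]
tool_rot: [1.048, 1.301, -1.05]
ft_force: [2.0, -5.7, -1.6]
grip_width: 0.187
```

Call:
{"method": "play_rows", "body": {"targets": [{"claw":1,"linear":[0,0,-0.12],"rotation":[0,0.003,0]}]}}

```text
time: 6.33
position: [0.4932, 0.0129, 0.0692]
tool_rot: [1.051, 1.302, -1.05]
ft_force: [2.3, -6.9, -2.3]
grip_width: 0.186
```

```bash
python3 -c "
from h import *
st()"
```

```text
t 6.33 grasp pt mod mm [-34.4  21.4  87.9] F [ 0.74 -7.25 -2.34] grip 0.186 rot [-0.0017  0.0005 -0.0005]
```

Call:
{"method": "play_rows", "body": {"targets": [{"claw":1,"linear":[0,0,-0.15],"rotation":[0,0.003,0]}]}}

```text
time: 6.42
position: [0.4929, 0.014, 0.0692]
tool_rot: [1.053, 1.302, -1.051]
ft_force: [3.0, -6.7, -2.2]
grip_width: 0.188
```

Call:
{"method": "play_rows", "body": {"targets": [{"claw":1,"linear":[0,0,-0.17],"rotation":[0,0.003,0]}]}}

```text
time: 6.5
position: [0.4925, 0.0153, 0.0692]
tool_rot: [1.055, 1.302, -1.051]
ft_force: [2.5, -7.5, -2.5]
grip_width: 0.182
```

Call:
{"method": "play_rows", "body": {"targets": [{"claw":1,"linear":[0,0,-0.17],"rotation":[0,0.003,0]}]}}

```text
time: 6.58
position: [0.4921, 0.0164, 0.0692]
tool_rot: [1.057, 1.302, -1.052]
ft_force: [3.0, -7.9, -2.4]
grip_width: 0.185
```

```bash
python3 -c "
from h import *
st()"
```

```text
t 6.58 grasp pt mod mm [-34.8  25.   87.9] F [ 1.25 -8.36 -2.41] grip 0.185 rot [-0.0048 -0.0019 -0.0008]
```

Call:
{"method": "play_rows", "body": {"targets": [{"claw":1,"linear":[0,0.01,-0.18],"rotation":[-0.005,-0.001,0]}]}}

```text
time: 6.67
position: [0.4919, 0.0174, 0.0692]
tool_rot: [1.049, 1.3, -1.05]
ft_force: [2.0, -8.2, -2.7]
grip_width: 0.185
```

Call:
{"method": "play_rows", "body": {"targets": [{"claw":1,"linear":[0,0.01,-0.18],"rotation":[-0.003,0,0]}]}}

```text
time: 6.75
position: [0.4917, 0.0184, 0.0692]
tool_rot: [1.044, 1.298, -1.05]
ft_force: [2.4, -9.3, -2.1]
grip_width: 0.191
```

```bash
python3 -c "
from h import *
st()"
```

```text
t 6.75 grasp pt mod mm [-34.8  27.2  87.9] F [ 0.33 -9.58 -2.14] grip 0.191 rot [ 0.0006  0.0045 -0.0007]
```

Call:
{"method": "play_rows", "body": {"targets": [{"claw":1,"linear":[0,0,-0.18],"rotation":[0,0.004,0]}]}}

```text
time: 6.83
position: [0.4913, 0.0194, 0.0692]
tool_rot: [1.046, 1.298, -1.05]
ft_force: [2.1, -9.2, -2.4]
grip_width: 0.186
```

Call:
{"method": "play_rows", "body": {"targets": [{"claw":1,"linear":[0,-0.06,-0.14],"rotation":[0,0.002,0]},{"claw":1,"linear":[0,-0.06,-0.14],"rotation":[0,0,0]},{"claw":1,"linear":[0,-0.06,-0.14],"rotation":[0,0,0]}]}}

```text
time: 7.08
position: [0.4871, 0.0185, 0.069]
tool_rot: [1.046, 1.287, -1.057]
ft_force: [5.0, -8.9, -4.8]
grip_width: 0.185
```

```bash
python3 -c "
from h import *
st()"
```

```text
t 7.08 grasp pt mod mm [-39.3  28.4  87.7] F [ 3.01 -9.81 -4.85] grip 0.185 rot [-0.0042  0.0094 -0.0022]
```

Call:
{"method": "play_rows", "body": {"targets": [{"claw":1,"linear":[0.03,-0.06,-0.13],"rotation":[-0.004,0.008,-0.002]},{"claw":1,"linear":[0.02,-0.06,-0.13],"rotation":[0,0.003,0]}]}}

```text
time: 7.25
position: [0.4857, 0.0185, 0.0688]
tool_rot: [1.05, 1.295, -1.05]
ft_force: [4.4, -8.5, -1.7]
grip_width: 0.19
```

```bash
python3 -c "
from h import *
st()"
```

```text
t 7.25 grasp pt mod mm [-40.7  28.5  87.5] F [ 2.49 -9.28 -1.71] grip 0.19 rot [-0.002   0.0035 -0.0031]
```

Call:
{"method": "play_rows", "body": {"targets": [{"claw":1,"linear":[0.02,-0.08,-0.13],"rotation":[-0.002,0.003,-0.003]},{"claw":1,"linear":[0.02,-0.08,-0.13],"rotation":[0,0.003,0]},{"claw":1,"linear":[0.02,-0.08,-0.13],"rotation":[0,0.003,0]}]}}

```text
time: 7.5
position: [0.4825, 0.0178, 0.0683]
tool_rot: [1.055, 1.294, -1.048]
ft_force: [4.5, -8.3, -3.1]
grip_width: 0.187
```

```bash
python3 -c "
from h import *
st()"
```

```text
t 7.5 grasp pt mod mm [-44.   28.5  87. ] F [ 2.63 -9.07 -3.05] grip 0.187 rot [-0.0034  0.0021 -0.0049]
```

Call:
{"method": "play_rows", "body": {"targets": [{"claw":1,"linear":[0.025,-0.08,-0.13],"rotation":[-0.003,0.003,-0.005]},{"claw":1,"linear":[0.025,-0.08,-0.13],"rotation":[0,0.003,0]},{"claw":1,"linear":[0.03,-0.08,-0.13],"rotation":[-0.002,0.003,-0.002]}]}}

```text
time: 7.75
position: [0.4795, 0.0172, 0.0677]
tool_rot: [1.053, 1.298, -1.048]
ft_force: [4.0, -8.4, -1.9]
grip_width: 0.192
```

```bash
python3 -c "
from h import *
st()"
```

```text
t 7.75 grasp pt mod mm [-47.1  28.5  86.4] F [ 2.11 -9.1  -1.86] grip 0.192 rot [-0.0019  0.0008 -0.0032]
```

Call:
{"method": "play_rows", "body": {"targets": [{"claw":1,"linear":[0.03,-0.08,-0.13],"rotation":[-0.002,0.002,-0.003]},{"claw":1,"linear":[0.03,-0.08,-0.13],"rotation":[0,0.002,0]},{"claw":1,"linear":[0.035,-0.08,-0.13],"rotation":[-0.002,0.002,-0.002]},{"claw":1,"linear":[0.035,-0.08,-0.13],"rotation":[0,0.002,0]}]}}

```text
time: 8.08
position: [0.4764, 0.0165, 0.0668]
tool_rot: [1.053, 1.292, -1.046]
ft_force: [3.9, -7.0, -1.5]
grip_width: 0.189
```

```bash
python3 -c "
from h import *
st()"
```

```text
t 8.08 grasp pt mod mm [-50.3  28.5  85.5] F [ 2.31 -7.71 -1.52] grip 0.189 rot [-0.0024  0.0032 -0.0061]
```

Call:
{"method": "play_rows", "body": {"targets": [{"claw":1,"linear":[0.04,-0.1,-0.13],"rotation":[-0.002,0.003,-0.006]},{"claw":1,"linear":[0.04,-0.1,-0.13],"rotation":[0,0.002,-0.002]},{"claw":1,"linear":[0.04,-0.1,-0.13],"rotation":[-0.002,0.002,-0.002]}]}}

```text
time: 8.33
position: [0.4728, 0.0157, 0.0657]
tool_rot: [1.049, 1.295, -1.05]
ft_force: [5.7, -7.4, -3.3]
grip_width: 0.189
```

```bash
python3 -c "
from h import *
st()"
```

```text
t 8.33 grasp pt mod mm [-53.8  28.6  84.4] F [ 4.   -8.44 -3.34] grip 0.189 rot [-0.0018  0.0043 -0.0025]
```

Call:
{"method": "play_rows", "body": {"targets": [{"claw":1,"linear":[0.055,-0.09,-0.13],"rotation":[-0.002,0.004,-0.003]},{"claw":1,"linear":[0.055,-0.09,-0.13],"rotation":[0,0.002,-0.002]},{"claw":1,"linear":[0.055,-0.09,-0.13],"rotation":[-0.002,0.002,-0.002]}]}}

```text
time: 8.58
position: [0.4701, 0.0151, 0.0643]
tool_rot: [1.047, 1.296, -1.051]
ft_force: [3.7, -7.1, 1.0]
grip_width: 0.187
```

```bash
python3 -c "
from h import *
st()"
```

```text
t 8.58 grasp pt mod mm [-56.6  28.6  83. ] F [ 2.11 -7.74  0.95] grip 0.187 rot [-0.001   0.0045 -0.0015]
```

Call:
{"method": "play_rows", "body": {"targets": [{"claw":1,"linear":[0.055,-0.1,-0.13],"rotation":[-0.001,0.004,-0.002]},{"claw":1,"linear":[0.055,-0.1,-0.13],"rotation":[0,0.002,-0.002]},{"claw":1,"linear":[0.06,-0.1,-0.13],"rotation":[-0.002,0.002,-0.002]},{"claw":1,"linear":[0.065,-0.1,-0.13],"rotation":[0,0.002,0]}]}}

```text
time: 8.92
position: [0.4663, 0.0142, 0.0622]
tool_rot: [1.05, 1.29, -1.049]
ft_force: [3.6, -8.6, 0.9]
grip_width: 0.184
```

```bash
python3 -c "
from h import *
st()"
```

```text
t 8.92 grasp pt mod mm [-60.6  28.6  80.9] F [ 1.68 -9.13  0.91] grip 0.184 rot [-0.0023  0.0056 -0.0049]
```

The handle is past 0.5 rad, so it is entering the notch.

Call:
{"method": "play_rows", "body": {"targets": [{"claw":1,"linear":[0.065,-0.1,-0.13],"rotation":[-0.002,0.005,-0.004]},{"claw":1,"linear":[0.07,-0.1,-0.13],"rotation":[0,0.002,-0.002]},{"claw":1,"linear":[0.075,-0.1,-0.13],"rotation":[-0.002,0.002,-0.002]},{"claw":1,"linear":[0.08,-0.1,-0.13],"rotation":[0,0.002,-0.002]},{"claw":1,"linear":[0.08,-0.1,-0.13],"rotation":[0,0.002,0]}]}}

```text
time: 9.33
position: [0.4605, 0.0131, 0.0581]
tool_rot: [1.05, 1.288, -1.051]
ft_force: [3.0, -8.5, 1.7]
grip_width: 0.189
```

```bash
python3 -c "
from h import *
st()"
```

```text
t 9.33 grasp pt mod mm [-66.5  28.7  76.8] F [ 1.13 -8.98  1.75] grip 0.189 rot [-0.0035  0.0068 -0.005 ]
```

Call:
{"method": "play_rows", "body": {"targets": [{"claw":1,"linear":[0.09,-0.1,-0.13],"rotation":[-0.003,0.006,-0.005]},{"claw":1,"linear":[0.09,-0.1,-0.13],"rotation":[0,0.002,-0.002]},{"claw":1,"linear":[0.1,-0.1,-0.13],"rotation":[-0.002,0.002,-0.002]},{"claw":1,"linear":[0.1,-0.095,-0.13],"rotation":[0,0.002,-0.002]},{"claw":1,"linear":[0.105,-0.09,-0.13],"rotation":[0,0.002,0]}]}}

```text
time: 9.75
position: [0.4536, 0.0116, 0.0511]
tool_rot: [1.047, 1.29, -1.055]
ft_force: [1.6, -8.4, 2.9]
grip_width: 0.186
```

```bash
python3 -c "
from h import *
st()"
```

```text
t 9.75 grasp pt mod mm [-73.5  28.8  69.8] F [-0.18 -8.51  2.87] grip 0.186 rot [-0.0037  0.0072 -0.0017]
```

Call:
{"method": "play_rows", "body": {"targets": [{"claw":1,"linear":[0.11,-0.08,-0.13],"rotation":[-0.003,0.006,-0.003]},{"claw":1,"linear":[0.11,-0.075,-0.13],"rotation":[0,0.002,0]},{"claw":1,"linear":[0.115,-0.07,-0.13],"rotation":[-0.002,0.002,0]},{"claw":1,"linear":[0.115,-0.065,-0.13],"rotation":[0,0.002,0]}]}}

```text
time: 10.08
position: [0.4485, 0.0106, 0.0433]
tool_rot: [1.047, 1.291, -1.053]
ft_force: [1.3, -9.3, 2.1]
grip_width: 0.183
```

```bash
python3 -c "
from h import *
st()"
```

```text
t 10.08 grasp pt mod mm [-78.7  28.8  62. ] F [-0.72 -9.36  2.09] grip 0.183 rot [-0.0027  0.0065 -0.0023]
```

Call:
{"method": "play_rows", "body": {"targets": [{"claw":1,"linear":[0.12,-0.06,-0.13],"rotation":[-0.002,0.006,-0.002]},{"claw":1,"linear":[0.12,-0.055,-0.13],"rotation":[0,0.002,0]},{"claw":1,"linear":[0.12,-0.045,-0.13],"rotation":[-0.002,0.002,0]},{"claw":1,"linear":[0.12,-0.04,-0.13],"rotation":[0,0.002,0]},{"claw":1,"linear":[0.11,-0.03,-0.13],"rotation":[0,0.002,0]}]}}

```text
time: 10.5
position: [0.4442, 0.0097, 0.0319]
tool_rot: [1.05, 1.29, -1.053]
ft_force: [1.1, -9.5, 1.8]
grip_width: 0.178
```

```bash
python3 -c "
from h import *
st()"
```

```text
t 10.5 grasp pt mod mm [-83.1  28.9  50.6] F [-0.97 -9.54  1.84] grip 0.178 rot [-0.0039  0.0064 -0.0032]
```

Call:
{"method": "play_rows", "body": {"targets": [{"claw":1,"linear":[0.09,-0.02,-0.12],"rotation":[-0.003,0.005,-0.003]},{"claw":1,"linear":[0.03,0,-0.08],"rotation":[0,0,0]},{"claw":1,"linear":[0.01,0,-0.04],"rotation":[0,0,0]},{"claw":1,"linear":[0,0,0],"rotation":[0,0,0]},{"claw":1,"linear":[0,0,0],"rotation":[0,0,0]}]}}

```text
time: 10.92
position: [0.4445, 0.0061, 0.0302]
tool_rot: [1.046, 1.288, -1.059]
ft_force: [0.2, -1.4, -1.6]
grip_width: 0.181
```

```bash
python3 -c "
from h import *
st()"
```

```text
t 10.92 grasp pt mod mm [-83.5  25.4  48.8] F [-0.14 -1.42 -1.6 ] grip 0.181 rot [-0.0048  0.0092 -0.0009]
```

The bolt has sprung back about 3 mm and rests against the notch, with little load on the tool. I release and retreat.

Call:
{"method": "play_rows", "body": {"targets": [{"claw":0.75,"linear":[0,0,0],"rotation":[0,0,0]},{"claw":0.6,"linear":[0,0,0],"rotation":[0,0,0]},{"claw":0.5,"linear":[0,0,0],"rotation":[0,0,0]},{"claw":0.5,"linear":[0,0,0],"rotation":[0,0,0]},{"claw":0.5,"linear":[0,0,0],"rotation":[0,0,0]}]}}

```text
time: 11.33
position: [0.4438, 0.0092, 0.0303]
tool_rot: [1.046, 1.292, -1.057]
ft_force: [-0.2, -0.2, 0.3]
grip_width: 0.451
```

```bash
python3 -c "
from h import *
st()"
```

```text
t 11.33 grasp pt mod mm [-83.5  28.5  49. ] F [-0.22 -0.18  0.35] grip 0.451 rot [-0.0038  0.0071 -0.0005]
```

Call:
{"method": "play_rows", "body": {"targets": [{"claw":0.5,"linear":[-0.1,0,0.1],"rotation":[0,0,0]},{"claw":0.5,"linear":[-0.5,0,0],"rotation":[0,0,0]},{"claw":0.5,"linear":[-0.8,0,0],"rotation":[0,0,0]},{"claw":0.5,"linear":[-1,0,0],"rotation":[0,0,0]},{"claw":0.5,"linear":[-1,0,0],"rotation":[0,0,0]},{"claw":0.5,"linear":[-1,0,0],"rotation":[0,0,0]},{"claw":0.5,"linear":[-0.5,0.5,1],"rotation":[0,0,0]},{"claw":0.5,"linear":[0,0.5,1],"rotation":[0,0,0]},{"claw":0.5,"linear":[0,0.5,1],"rotation":[0,0,0]},{"claw":0.5,"linear":[0,0.5,1],"rotation":[0,0,0]}]}}

```text
time: 12.17
position: [0.5134, -0.0754, 0.1617]
tool_rot: [1.035, 1.298, -1.048]
ft_force: [0.1, 0.8, -0.2]
grip_width: 0.496
```

Call:
{"method": "play_rows", "body": {"targets": [{"claw":0.5,"linear":[0,0.5,1],"rotation":[0,0,0]},{"claw":0.5,"linear":[0,0.5,1],"rotation":[0,0,0]},{"claw":0.5,"linear":[0,0.5,1],"rotation":[0,0,0]},{"claw":0.5,"linear":[0,0.5,1],"rotation":[0,0,0]},{"claw":0.5,"linear":[0,0.5,1],"rotation":[0,0,0]},{"claw":0.5,"linear":[0,0.5,1],"rotation":[0,0,0]},{"claw":0.5,"linear":[0,0.3,0.5],"rotation":[0,0,0]},{"claw":0.5,"linear":[0,0,0],"rotation":[0,0,0]}]}}

```text
time: 12.83
position: [0.6364, -0.2302, 0.1632]
tool_rot: [1.039, 1.294, -1.053]
ft_force: [-0.5, -0.5, 0.8]
grip_width: 0.502
```

```bash
python3 -c "
from h import *
st()
a=get_image('top')[160:260,195:335];b=get_image('side')[165:265,195:315]
a=cv2.resize(a,(420,300),interpolation=2);b=cv2.resize(b,(360,300),interpolation=2)
cv2.imwrite('pics/f.png',np.hstack([a,b]))
p=(0.53143727,-0.00057448,0.21598723);k=M(p,[[-.084,.0255,.048]])
print((proj('top',k)-[195,160])*3,(proj('side',k)-[195,165])*3+[420,0])
"
```

```text
t 12.83 grasp pt mod mm [  53.3 -246.5  181.9] F [-0.56 -0.42  0.78] grip 0.502 rot [0.0007 0.0082 0.0004]
[[153.73857011 263.85537132]] [[470.19169106  90.68290193]]
```

View pics/f.png

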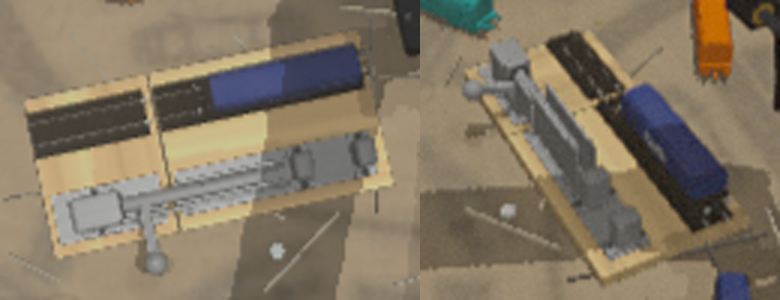

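The picture shows the handle down in the notch, with the knob at (154,263) in the top half and (472,90) in the side half. Both are where I predicted. The wagon is unmoved and upright, and the arm is clear. I hand the job in.

```bash
python3 -c "
from bench import *
print(close_job())"
```

```text
the job is handed in; nothing more can be done
None
```

The bolt is across the joint and locked in the keeper, and the job is handed in; no verdict was reported.

**What I did:**
- I pinched the knob and slid the bolt across with the handle upright.
- I felt the plunger at knob y of about 20 mm in the modules' frame and pressed it in about 8 mm, with at most about 10 N read at the wrist.
- I turned the handle down to about 1.35 rad. The wrist read up to about 4 N along x. It also read up to about 5 N vertically for a moment, part of which was an offset already there, so the 4 N turning limit may have been slightly passed.
- I let the spring seat the handle, then released it and backed off.

**Last checks:**
- **Bolt:** the handle came back about 3 mm and rested against the notch at knob y of about 25.4 mm, which is a slide of about 0.072 m. The knob is where I predicted in both camera views.
- **Wagon and arm:** by eye, the wagon stands upright where it was. The arm is clear, and the force reading is near zero.
- **Time:** it took 12.8 s of the 54 s allowed.

No check failed or disagreed.

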